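Hang the orange ear defenders over the rail

ROBOT

A 6-joint arm with a two-finger parallel gripper is mounted at the origin on a cart in front of the work surface, level with it; the furniture and walls round the work are solid. World frame = base frame: x ahead of the robot, y to its left, z up, the work surface at z = 0. Lengths are in m, angles in degrees, forces in N, time in s.
With the tool pointing down it reaches from about 0.35 to 0.775 m from the base axis. Payload 7.3 kg.
Tool frame: the origin (TCP) lies at the very end of the fingers, on their centre line; the grasp point (between the pads) lies 19 mm behind it (manip.hold_point_z is the distance from the TCP to the grasp point, in m); z points along the fingers, y is the direction in which the jaws open and shut (so a half turn about z gives the same grasp; the last joint's range is limited). The gripper opens to 92 mm and grips with 3 to 60 N. Pads are 19 mm wide; open, the fingers measure 130 mm over their backs; the gripper's body (75 mm by 190 mm) begins 47 mm behind the grasp point.
Start: joints at [-83.595, 19.595, 87.324, -0, 73.075, -8.365], TCP at [0.134, -0.508, 0.192] pointing down, gripper open.
Joint ranges: [-145.02, 145.02], [-44.19, 115.74], [2.07, 154.8], [-57.11, 237.11], [16.16, 152.29], [-177.93, 177.93]. Speed limits (degrees/s): [147.25, 147.25, 180, 180, 180, 180].

INTERFACE

Orientations are given as a 3x3 rotation matrix whose columns are the frame's x, y, z axes.
In Python, from rig import manip gives the robot as it stands.
- The arm moves only by the tool step_arm, never from a script. Its argument "rows" is a list that holds one entry, the list of rows, each a list of 7 numbers: the gripper command: -1 is shut, 1 is fully open, values between are in proportion, then the shift along the tool's x, y, z in mm, then the turn, a rotation vector about the tool's x, y, z in rad. A call has 1 to 10 rows; each row shifts and turns the pose as measured when the row begins, along the tool's axes as they then stand; what a row does not reach is not made up. A row lasts 1/8 s, in which the tool goes at most 62.5 mm and 10.7 degrees, less where a joint would pass 70% of its speed; a pose out of reach is approached as far as the arm can. A call is refused whole if a number of a shift passes 62.5 or a number of a turn 0.188, either way. A call with a gripper value outside its range is refused whole. The fingers move at their own pace and stop on an object; "force" is the grip in N (left out, the last holds). Time passes only in rows, so rows that do not move let the fingers close. It gives the time, the measured TCP pose, the force and the opening at its end, in the units of the state.
- manip.observe(): the state, without advancing time (a new reading comes with each control period).
- manip.grab_frame(name): name is "side" or "top"; returns the picture (480x640x3 uint8, red, green, blue); there is no depth.
- manip.calibration(name): a dict with "fx", "fy", "cx", "cy" (pixels), "extrinsics" (4x4, takes a point from world to camera coordinates). Camera axes: x right, y down, z forward; pixel columns grow to the right and rows downward; lengths in m; the calibration is good to about 2 mm. A picture is of the moment at which its call begins. calibration takes no time and is no camera call.
- manip.hand_in(): hands the job in, once; it reports no verdict.
The state is a dict: "time": time; "joint_positions": joint angles; "qd": joint speeds; "effort": joint torques, N m; "tool_pos": TCP position; "tool_rot": TCP orientation; "wrist_force": force on the tool from outside, world axes, zero at the start; "moment": the same for the moment, N m; "gripper_width": opening from 0.0 (shut) to 1.0 (fully open).
Only numpy, scipy, OpenCV 4.12 (cv2) and the standard library are available. Lean on these libraries where they do the work, as an engineer would, in place of code of your own. Each camera call takes 0.05 s, during which the arm holds its last target.

TASK

Tidy the bench: pick up the ear defenders with the orange cups and hang them over the bar of the little wooden rail stand, headband resting on the bar with one cup hanging on each side, square to the bar and near its middle. Set them onto the bar rather than dropping them, then let go; leave the blue pair standing where it is.

Things in the scene. Friction and masses are not known exactly. Their poses are not given: they have to be found in the camera images.
- ear_orange: Rigid ear defenders, orange cups, 107 (x, cup to cup) x 52 (y) x 137 mm (z up), 0.22 kg, standing on the cups; origin on the table between them. Cups 66 mm high, 52 mm free gap between. Grip the dark pad at the crown from above, across y: 24 mm wide, level over 22 mm of x, top at 136 mm, underside at 116; keep fingers in its upper 14 mm, clear of the bar beneath. A half turn is the same.
- ear_orange_crown (a point): Middle of the underside of the orange pair's headband, 116 mm above its body's origin, same axes: the point that rests on the bar.
- ear_blue: The same ear defenders with blue cups, origin and axes alike. They stay where they stand. Behind the work, from x = 0.49 m on and between y = -0.21 and 0.40 m, a fixed wooden clock-hood frame stands 330 mm high on the table: keep the gripper clear of it.
- bar_mid (a point): Middle of the top line of the rail's steel bar, 150 mm above the table; y along the bar, x across, z up. Bar 16 mm thick, 160 long, on two wooden posts 124 mm apart that do not rise above it; base board 80 x 160 x 14 mm, fixed to the table. With the headband on the bar the cups hang 34 mm above the table.

How it is judged (in metres and radians):
On the way:
1. the orange pair is lifted off the table (height (world z) of ear_orange above 0.06 m), for 0.2 s.
At the end, for the whole second after the job is handed in: The orange pair hangs at rest, the middle of its headband's underside within 25 mm across, 40 mm along and 12 mm in height of the middle of the bar's top, leaning and turned less than 0.4 rad from square; the blue pair stands upright within 30 mm of its start (x of ear_orange_crown in the frame of bar_mid between -0.025 and 0.025 m and y of ear_orange_crown in the frame of bar_mid between -0.04 and 0.04 m and z of ear_orange_crown in the frame of bar_mid between -0.012 and 0.012 m and angle between ear_orange's own z axis and vertical below 0.4 rad and angle between the y axis of ear_orange and the y axis of bar_mid, either way round below 0.4 rad and linear speed of ear_orange below 0.05 m/s and distance of ear_blue from where it was at the start of the episode below 0.03 m and angle between ear_blue's own z axis and vertical below 0.2 rad); the robot touches nothing.
It fails at once if the orange pair is let go of while its headband is still more than 25 mm above the bar (z of ear_orange_crown in the frame of bar_mid above 0.025 m and contact force between each of the fingers, the arm and ear_orange below 0.02 N).
It fails at once if the blue pair is pushed more than 30 mm or knocked over (distance of ear_blue from where it was at the start of the episode above 0.03 m or angle between ear_blue's own z axis and vertical above 0.4 rad).
It also fails if it takes over 42 s, if anything falls off the work surface, if the arm or the gripper's body presses on something with over 40 N, if the wrist force passes 120 N, or if a joint passes its speed limit or range.

## Working session

There is one attempt and no reset: what is moved stays moved. The work goes in short steps, Python scripts to look and compute and a tool call to move; the robot and the scene stay as the last step left them, time stands still between calls to the robot, and variables do not carry over. Pictures are saved under pics/ and viewed, and the job is handed in when it is done.

Besides the shell and the picture viewer there is one more tool, called by a JSON object that holds its "fn" and its "kwargs", one argument or row to a line. step_arm: Moves the arm, as the interface text tells. Its arguments: {"type":"object","properties":{"rows":{"type":"array","items":{"type":"array","items":{"type":"array","items":{"type":"number"}}}},"force":{"type":"number"}},"required":["rows"]}

```bash
mkdir -p pics
python3 - <<'E'
from rig import manip
import cv2
for n in ("side","top"):
    f=manip.grab_frame(n); cv2.imwrite(f"pics/{n}0.png",f[:,:,::-1]); c=manip.calibration(n); print(n,c)
s=manip.observe(); print(s["time"],s["tool_pos"],s["tool_rot"],s["wrist_force"],s["gripper_width"])
E
```

```text
side {'fx': 516.0838436026476, 'fy': 516.0838436026476, 'cx': 325.2107105374048, 'cy': 251.41302037380876, 'extrinsics': array([[-8.84219173e-01, -4.67072040e-01,  4.04669383e-04,
         3.65839671e-01],
       [-2.15532778e-01,  4.07258512e-01, -8.87516831e-01,
         2.03995806e-01],
       [ 4.14369492e-01, -7.84846618e-01, -4.60775119e-01,
         7.61108184e-01],
       [ 0.00000000e+00,  0.00000000e+00,  0.00000000e+00,
         1.00000000e+00]])}
top {'fx': 522.5679854186922, 'fy': 522.5679854186922, 'cx': 328.316696777835, 'cy': 231.91379509228727, 'extrinsics': array([[ 0.0020325 , -0.99981867,  0.01893375, -0.00312868],
       [-0.99609368, -0.00369567, -0.0882254 ,  0.40497008],
       [ 0.08827938, -0.01868047, -0.99592057,  0.9719426 ],
       [ 0.        ,  0.        ,  0.        ,  1.        ]])}
0.1 [ 0.13381674 -0.50724771  0.19131159] [[ 9.66947535e-01  2.54975373e-01 -1.52045800e-04]
 [ 2.54975339e-01 -9.66946593e-01  1.36521333e-03]
 [ 2.01075608e-04 -1.35885759e-03 -9.99999057e-01]] [-0.49853394 -0.04464276  0.28061026] 0.9994538435040468
```

View pics/side0.png

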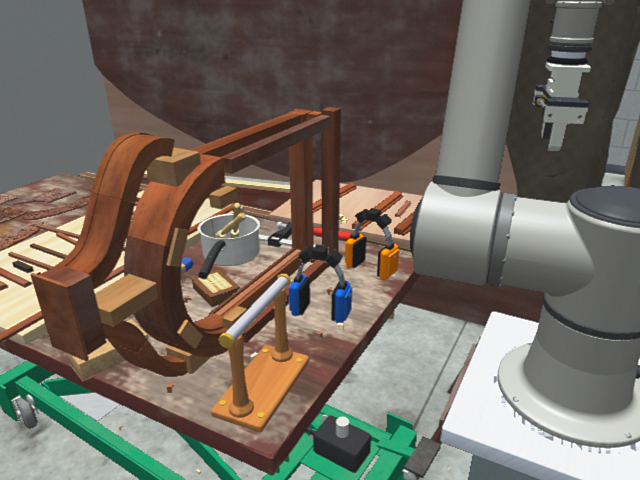

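View pics/top0.png

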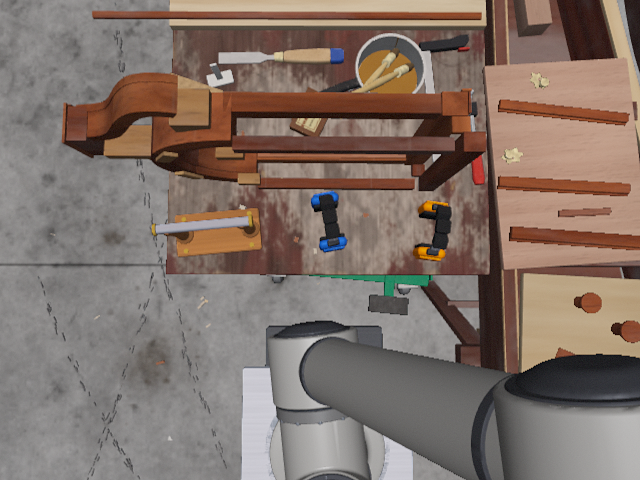

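The top view shows the orange pair at about (433,230), the blue pair at (328,222) and the bar running from (153,229) to (250,218). The clock frame is above them, towards +x. I'll enlarge crops next.

Run:
```python
import cv2,numpy as np
t=cv2.imread("pics/top0.png"); s=cv2.imread("pics/side0.png")
a=cv2.resize(t[190:270,390:480],None,fx=6,fy=6,interpolation=cv2.INTER_CUBIC)
cv2.imwrite("pics/c1.png",a)
cv2.imwrite("pics/c2.png",cv2.resize(t[190:270,145:275],None,fx=6,fy=6,interpolation=cv2.INTER_CUBIC))
cv2.imwrite("pics/c3.png",cv2.resize(s[195:290,335:420],None,fx=6,fy=6,interpolation=cv2.INTER_CUBIC))
cv2.imwrite("pics/c4.png",cv2.resize(s[260:430,205:315],None,fx=3.5,fy=3.5,interpolation=cv2.INTER_CUBIC))
```

```text
(no output)
```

View pics/c1.png

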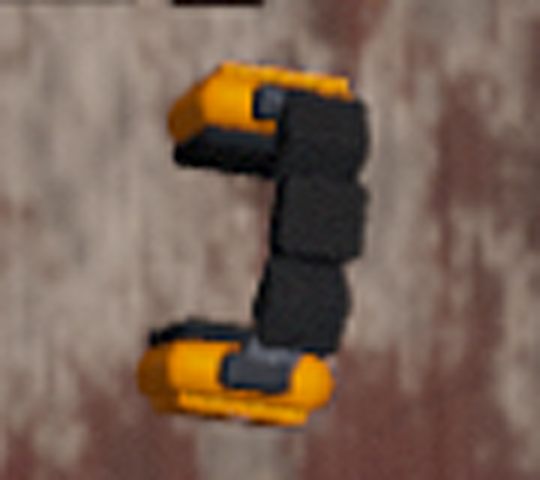

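View pics/c2.png

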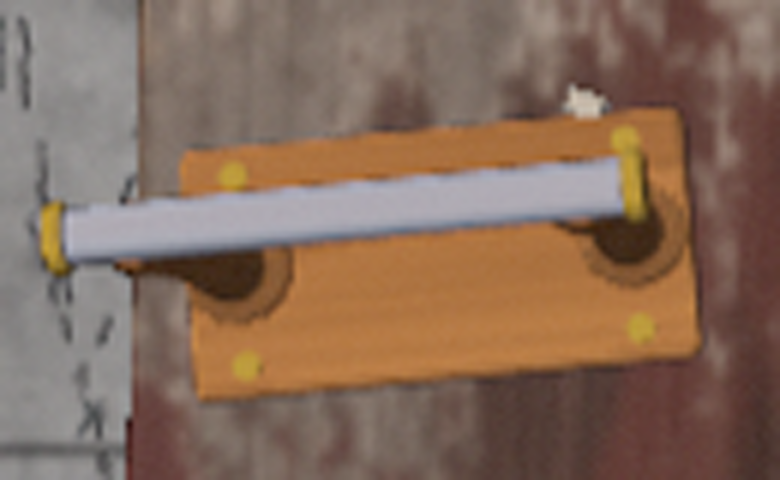

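View pics/c3.png

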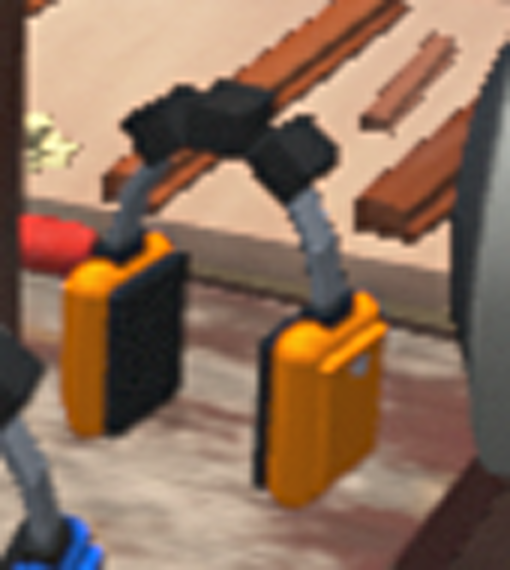

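View pics/c4.png

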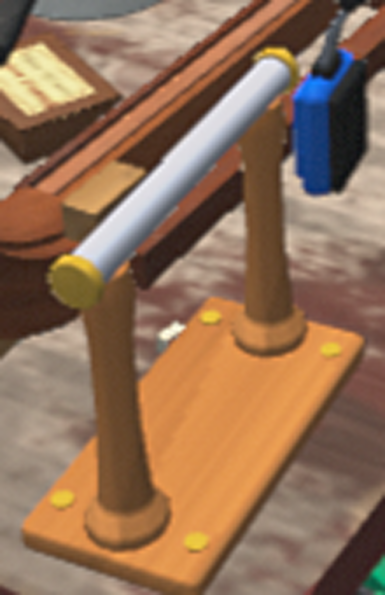

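```bash
cat > h.py <<'E'
from rig import manip
import numpy as np, cv2
C={n:manip.calibration(n) for n in("side","top")}
def proj(n,P):
    c=C[n];P=np.atleast_2d(P);q=P@c["extrinsics"][:3,:3].T+c["extrinsics"][:3,3]
    return np.c_[c["fx"]*q[:,0]/q[:,2]+c["cx"],c["fy"]*q[:,1]/q[:,2]+c["cy"]]
def ray(n,uv,z):
    c=C[n];E=c["extrinsics"];R=E[:3,:3];o=-R.T@E[:3,3]
    d=R.T@np.array([(uv[0]-c["cx"])/c["fx"],(uv[1]-c["cy"])/c["fy"],1]);return o+d*(z-o[2])/d[2]
def crop(x0,y0,k,pts): return [(x0+u/k,y0+v/k) for u,v in pts]
E
python3 - <<'E'
from h import *
np.set_printoptions(precision=4,suppress=True)
for n,p in(("top",crop(145,190,6,[(55,237),(633,182)])),("side",crop(205,260,3.5,[(78,282),(277,68)]))):
    a,b=[ray(n,q,.142) for q in p]; d=b-a; print("bar",n,a,b,(a+b)/2,np.linalg.norm(d),np.degrees(np.arctan2(d[0],-d[1])))
b=[ray("top",q,.014) for q in crop(145,190,6,[(182,152),(682,108),(700,352),(198,398)])]
print("base",*b,np.mean(b,0))
b=[ray("top",q,.136) for q in crop(390,190,6,[(283,175),(365,180),(362,260),(273,258)])]
print("crown top",*b,np.mean(b,0))
print("crown side",ray("side",crop(335,195,6,[(225,110)])[0],.136))
print("cups floor side", [ray("side",q,0.) for q in crop(335,195,6,[(85,437),(110,433),(258,487),(295,507),(380,440)])])
E
```

```text
bar top [0.3969 0.2871 0.142 ] [0.4127 0.1292 0.142 ] [0.4048 0.2081 0.142 ] 0.15871454512171784 5.7245074550831205
bar side [0.3977 0.2881 0.142 ] [0.4142 0.1298 0.142 ] [0.4059 0.2089 0.142 ] 0.15922066850608313 5.918733239236661
base [0.4358 0.2882 0.014 ] [0.4506 0.1307 0.014 ] [0.373 0.124 0.014] [0.3581 0.2811 0.014 ] [0.4044 0.206  0.014 ]
crown top [ 0.4167 -0.1824  0.136 ] [ 0.4153 -0.2054  0.136 ] [ 0.3929 -0.2041  0.136 ] [ 0.3934 -0.1792  0.136 ] [ 0.4046 -0.1927  0.136 ]
crown side [ 0.4016 -0.1733  0.136 ]
cups floor side [array([ 0.4505, -0.1776,  0.    ]), array([ 0.4439, -0.1843,  0.    ]), array([ 0.3833, -0.1737,  0.    ]), array([ 0.3671, -0.1671,  0.    ]), array([ 0.3581, -0.224 ,  0.    ])]
```

```bash
cat >> h.py <<'E'
B=[(-.011,.011,-.012,.012,.116,.136),(.026,.0535,-.026,.026,0,.066),(-.0535,-.026,-.026,.026,0,.066)]
def overlay(img,n,x,y,yaw,win,k,out,z0=0):
    x0,y0,x1,y1=win;im=cv2.resize(img[y0:y1,x0:x1],None,fx=k,fy=k,interpolation=cv2.INTER_CUBIC)
    c,s=np.cos(np.radians(yaw)),np.sin(np.radians(yaw))
    for b in B:
        V=np.array([(X,Y,Z) for X in b[:2] for Y in b[2:4] for Z in b[4:]])
        W=np.c_[x+c*V[:,0]-s*V[:,1],y+s*V[:,0]+c*V[:,1],V[:,2]+z0]
        q=(proj(n,W)-[x0,y0])*k+k/2-.5
        for i in range(8):
            for j in (1,2,4):
                if not i&j: cv2.line(im,tuple(int(v) for v in q[i]),tuple(int(v) for v in q[i|j]),(0,255,0),1)
    cv2.imwrite(out,im);return im
E
python3 - <<'E'
from h import *
t=cv2.imread("pics/top0.png"); s=cv2.imread("pics/side0.png")
a=overlay(t,"top",.4046,-.191,-6,(390,190,480,270),5,"pics/o1.png")
b=overlay(s,"side",.4046,-.191,-6,(335,190,425,290),5,"pics/o2.png")
h=np.zeros((500,900,3),np.uint8);h[:400,:450]=a;h[:,450:]=b
cv2.imwrite("pics/o3.png",cv2.resize(h,(800,444)))
E
```

```text
(no output)
```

View pics/o3.png

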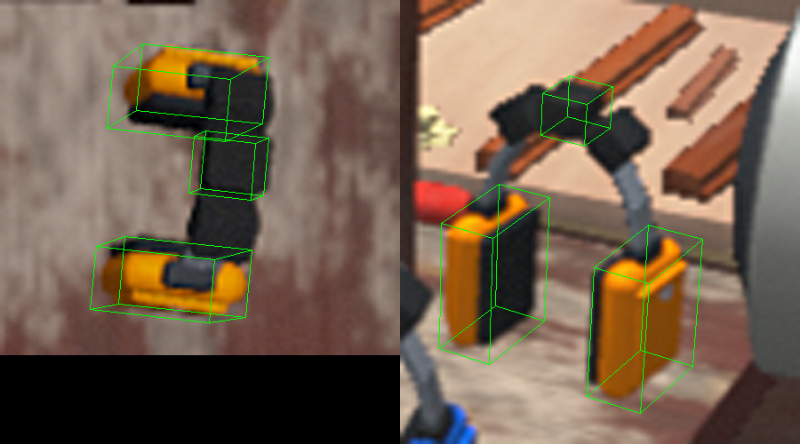

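Run:
```python
from h import *
t=cv2.imread("pics/top0.png"); s=cv2.imread("pics/side0.png")
a=overlay(t,"top",.406,-.193,-6,(400,190,460,255),9,"pics/o1.png")
b=overlay(s,"side",.406,-.193,-6,(340,200,405,282),7,"pics/o2.png")
h=np.zeros((590,1000,3),np.uint8);h[:585,:540]=a;h[:574,540:540+455]=b
cv2.imwrite("pics/o4.png",cv2.resize(h,(800,472)))
```

```text
(no output)
```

View pics/o4.png

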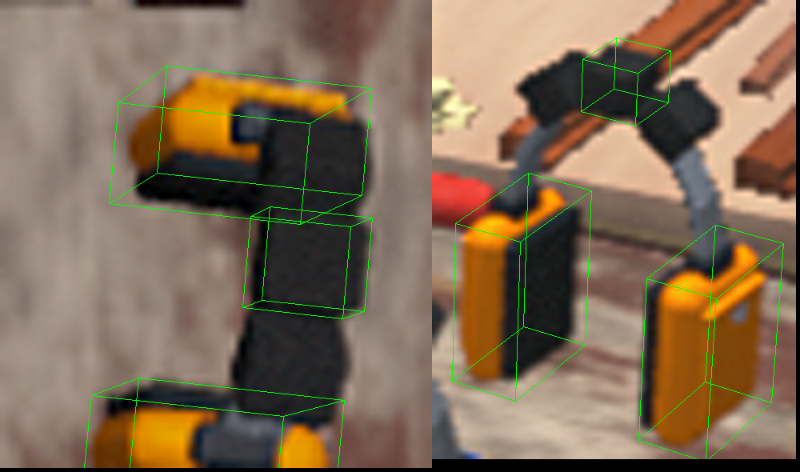

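Overlaying the model on both views puts the orange pair at about (0.406, -0.192), yaw -6°, within roughly 2 mm. Both views agree on the bar middle at (0.405, 0.2085), yaw +5.8°. I'll turn the tool first.

{"fn": "step_arm", "kwargs": {
  "rows": [
    [[1,0,0,-3,0,0,0.09],[1,0,0,-3,0,0,0.09],[1,0,0,-3,0,0,0.09],[1,0,0,-3,0,0,0.09],[1,0,0,0,0,0,0]]
  ]
}}

```text
time: 0.72
tool_pos: [0.1337, -0.5058, 0.2014]
tool_rot: [[0.994, -0.112, -0.001], [-0.112, -0.994, 0.007], [-0.002, -0.006, -1.0]]
wrist_force: [0.4, -0.0, 0.9]
gripper_width: 1.001
```

```bash
cat >> h.py <<'E'
def go(x,y,z,yaw):
    s=manip.observe();R=np.array(s["tool_rot"]);p=np.array(s["tool_pos"])
    c,n=np.cos(np.radians(yaw)),np.sin(np.radians(yaw))
    T=np.array([[c,n,0],[n,-c,0],[0,0,-1.]])
    print("t",round(s["time"],2),"p",p.round(4),"shift mm",(R.T@(np.array([x,y,z])-p)*1000).round(1),"rot",cv2.Rodrigues(R.T@T)[0].ravel().round(3),"F",np.round(s["wrist_force"],2),"w",round(s["gripper_width"],3),"q",np.round(s["joint_positions"],0))
E
python3 -c "
from h import *
go(.406,-.192,.2,-6)"
```

```text
t 0.72 p [ 0.1337 -0.5058  0.2014] shift mm [ 235.4 -342.4    3.3] rot [-0.006  0.001 -0.008] F [ 0.44 -0.01  0.85] w 1.001 q [-84.  19.  86.  -0.  75.  13.]
```

{"fn": "step_arm", "kwargs": {
  "rows": [
    [[1,20,-29,0,0,0,0],[1,24,-35,0,0,0,0],[1,24,-35,0,0,0,0],[1,24,-35,0,0,0,0],[1,24,-35,0,0,0,0],[1,24,-35,0,0,0,0],[1,24,-35,0,0,0,0],[1,24,-35,0,0,0,0],[1,20,-30,0,0,0,0],[1,0,0,0,0,0,0]]
  ]
}}

```text
time: 1.98
tool_pos: [0.3779, -0.2154, 0.2002]
tool_rot: [[0.996, -0.093, -0.002], [-0.093, -0.996, 0.011], [-0.003, -0.011, -1.0]]
wrist_force: [0.2, -1.1, 0.0]
gripper_width: 1.0
```

```bash
python3 -c "
from h import *
go(.406,-.192,.2,-6)"
```

```text
t 1.98 p [ 0.3779 -0.2154  0.2002] shift mm [ 25.8 -25.8   0.4] rot [-0.011  0.003  0.012] F [ 0.16 -1.08  0.03] w 1.0 q [-40.  10.  99.   0.  71.  55.]
```

{"fn": "step_arm", "kwargs": {
  "rows": [
    [[1,13,-13,0,0,0,0.006],[1,13,-13,0,-0.006,0.002,0.006],[1,0,0,0,-0.006,0.001,0],[1,0,0,0,0,0,0]]
  ]
}}

```text
time: 2.48
tool_pos: [0.4049, -0.1934, 0.1995]
tool_rot: [[0.995, -0.1, -0.003], [-0.1, -0.995, -0.002], [-0.003, 0.002, -1.0]]
wrist_force: [1.1, -0.8, 0.2]
gripper_width: 1.0
```

Run:
```python
from h import *
go(.406,-.192,.2,-6)
for n in("side","top"):
    f=manip.grab_frame(n)[:,:,::-1]; w=(300,120,460,290) if n=="side" else (370,150,500,280)
    cv2.imwrite(f"pics/{n}1.png",cv2.resize(f[w[1]:w[3],w[0]:w[2]],None,fx=3.4,fy=3.4,interpolation=cv2.INTER_CUBIC))
```

```text
t 2.48 p [ 0.4049 -0.1934  0.1995] shift mm [ 1.  -1.5 -0.5] rot [0.002 0.003 0.004] F [ 1.13 -0.75  0.18] w 1.0 q [-35.  11.  98.  -0.  71.  61.]
```

View pics/side1.png

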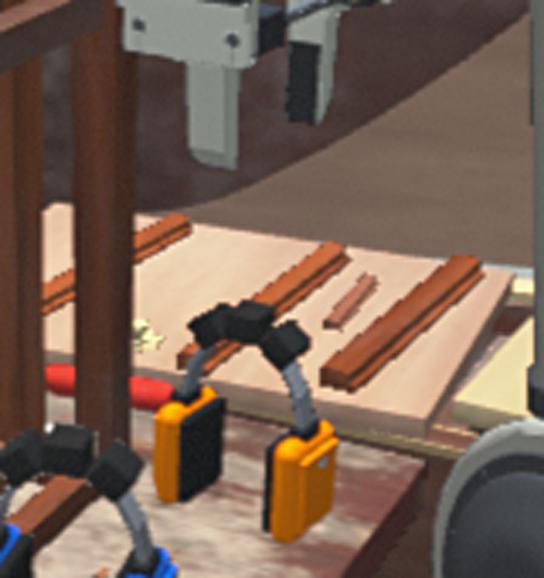

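View pics/top1.png

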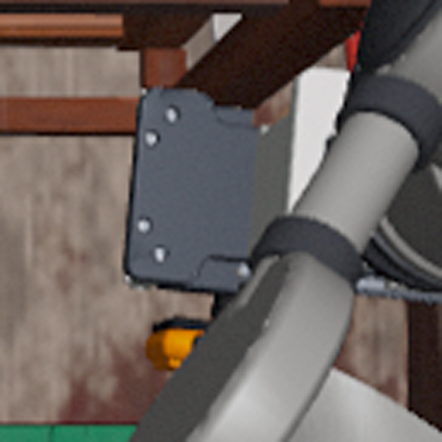

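The fingers sit open above the pad: their tips are at (212,165) and (305,122) in the side crop, and the pad is at (248,320) below. Descending now.

{"fn": "step_arm", "kwargs": {
  "rows": [
    [[1,1,-1,18,0,0,0],[1,0,0,18,0,0,0],[1,0,0,18,0,0,0],[1,0,0,13,0,0,0],[1,0,0,5,0,0,0],[1,0,0,0,0,0,0]]
  ]
}}

```text
time: 3.32
tool_pos: [0.4047, -0.1958, 0.1263]
tool_rot: [[0.995, -0.104, -0.001], [-0.104, -0.995, -0.004], [-0.001, 0.004, -1.0]]
wrist_force: [0.0, 1.1, -0.7]
gripper_width: 0.997
```

Run:
```python
from h import *
go(.406,-.192,.124,-6)
for n in("side",):
    f=manip.grab_frame(n)[:,:,::-1]; w=(300,150,440,290)
    cv2.imwrite(f"pics/{n}2.png",cv2.resize(f[w[1]:w[3],w[0]:w[2]],None,fx=4,fy=4,interpolation=cv2.INTER_CUBIC))
```

```text
t 3.33 p [ 0.4047 -0.1958  0.1263] shift mm [ 0.9 -3.9  2.3] rot [0.004 0.001 0.001] F [ 0.    1.05 -0.68] w 0.997 q [-35.  16. 104.  -0.  60.  61.]
```

View pics/side2.png

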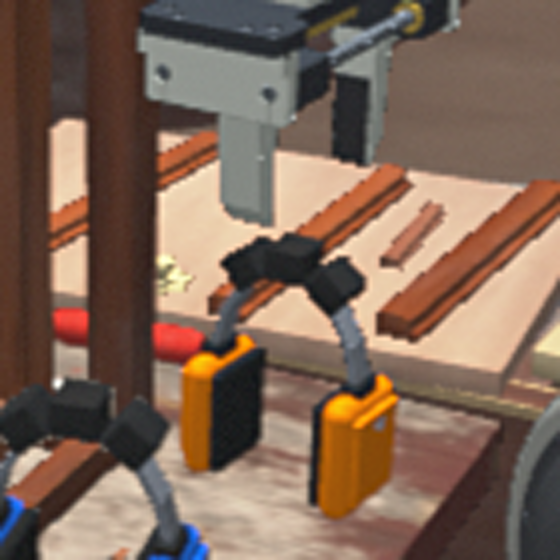

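Run:
```python
from h import *
s=manip.observe();p=np.array(s["tool_pos"]);R=np.array(s["tool_rot"])
for P in (p,p-R[:,1]*.05,p+R[:,1]*.05,[.406,-.192,.136]): print(P,(proj("side",P)-[300,150])*4)
```

```text
[ 0.40481907 -0.19589672  0.12657238] [[301.25427194 253.74789964]]
[ 0.41001774 -0.14616815  0.12636447] [[250.55418065 288.47053912]]
[ 0.3996204  -0.24562529  0.12678029] [[348.43954599 221.43243003]]
[0.406, -0.192, 0.136] [[296.81196896 238.44158331]]
```

Run:
```python
from h import *
for z in (.1995,.23):
  for dy in(-.05,.05): print(z,(proj("side",[.405+.1*dy,-.193-dy,z])-[300,120])*3.4)
s=manip.observe();p=np.array(s["tool_pos"]);print(s["time"],p,s["joint_positions"])
f=manip.grab_frame("side")[:,:,::-1]; w=(320,130,420,230)
cv2.imwrite("pics/side3.png",cv2.resize(f[w[1]:w[3],w[0]:w[2]],None,fx=6,fy=6,interpolation=cv2.INTER_CUBIC))
f=manip.grab_frame("top")[:,:,::-1]; cv2.imwrite("pics/top3.png",cv2.resize(f[150:290,350:500],None,fx=4,fy=4,interpolation=cv2.INTER_CUBIC))
```

```text
0.1995 [[232.11369591 229.10013778]]
0.1995 [[284.8860659  173.50212654]]
0.23 [[234.34180426 174.91839475]]
0.23 [[287.66307406 122.95871327]]
3.375 [ 0.40481907 -0.19589672  0.12657238] [-35.42443421  15.79234386 104.29636705  -0.26062778  59.82601609
  60.67454612]
```

View pics/side3.png

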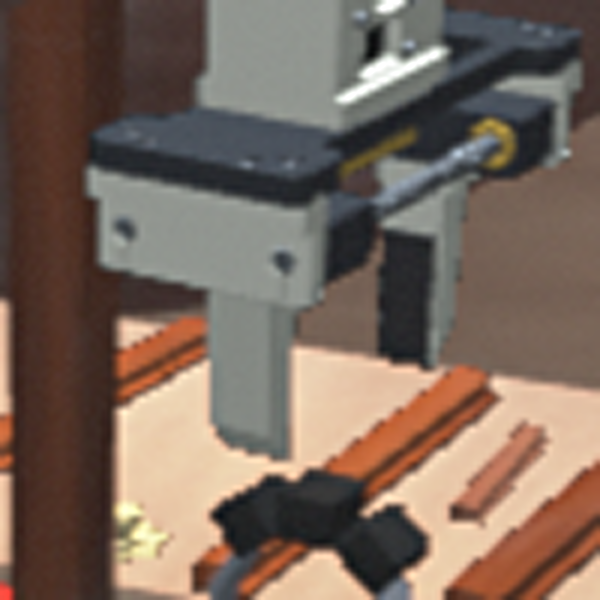

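View pics/top3.png

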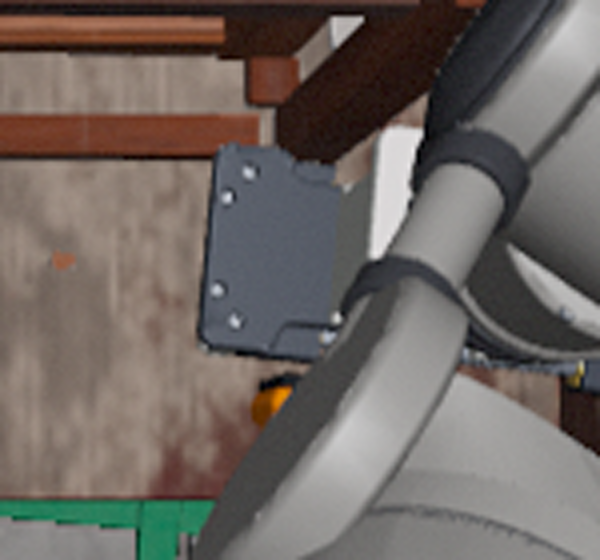

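Run:
```python
from h import *
for z in (.2,.23,.26,.29): 
  print(z,[ray("top",crop(350,150,4,[q])[0],z).round(4) for q in ((215,148),(200,346))])
s=manip.observe();p=np.array(s["tool_pos"]);R=np.array(s["tool_rot"])
for h in(.066,.09,.1):
  print(h,[(( proj("top",p-R[:,2]*h+R@[sx*.0375,-.095,0])-[350,150])*4).round(0) for sx in(-1,1)],[(( proj("side",p-R[:,2]*h+R@[sx*.0375,-.095,0])-[320,130])*6).round(0) for sx in(-1,1)])
# tip midpoint from side, at assumed pos variants
m=np.array([(361.7+388.7)/2,(204+190)/2])
for z in (.127,.14,.15,.155,.16): print(z,ray("side",m,z))
```

```text
0.2 [array([ 0.4596, -0.1161,  0.2   ]), array([ 0.3821, -0.1095,  0.2   ])]
0.23 [array([ 0.4543, -0.1112,  0.23  ]), array([ 0.3797, -0.1048,  0.23  ])]
0.26 [array([ 0.449 , -0.1062,  0.26  ]), array([ 0.3773, -0.1001,  0.26  ])]
0.29 [array([ 0.4437, -0.1013,  0.29  ]), array([ 0.3749, -0.0954,  0.29  ])]
0.066 [array([[166., 359.]]), array([[184., 170.]])] [array([[296., 428.]]), array([[ 81., 377.]])]
0.09 [array([[174., 354.]]), array([[193., 159.]])] [array([[299., 351.]]), array([[ 81., 302.]])]
0.1 [array([[178., 352.]]), array([[197., 155.]])] [array([[301., 318.]]), array([[ 81., 270.]])]
0.127 [ 0.43935425 -0.2769047   0.127     ]
0.14 [ 0.42691066 -0.24599358  0.14      ]
0.15 [ 0.41733867 -0.2222158   0.15      ]
0.155 [ 0.41255267 -0.21032691  0.155     ]
0.16 [ 0.40776668 -0.19843802  0.16      ]
```

The pictures disagree with the reported TCP. Fingertips and gripper body both appear about 33 mm higher than `tool_pos` says, at both heights checked, while x and y agree. I'll take the true tip height as about 0.16 and descend in stages, checking by picture.

{"fn": "step_arm", "kwargs": {
  "rows": [
    [[1,0,-2,7,0,0,0],[1,1,-2,7,0,0,0],[1,0,-1,6,0,0,0],[1,0,0,0,0,0,0]]
  ]
}}

```text
time: 3.98
tool_pos: [0.4069, -0.1907, 0.1059]
tool_rot: [[0.995, -0.103, 0.0], [-0.103, -0.995, -0.005], [0.001, 0.005, -1.0]]
wrist_force: [0.0, 0.6, -0.4]
gripper_width: 1.0
```

Run:
```python
from h import *
go(.406,-.192,.124,-6)
f=manip.grab_frame("side")[:,:,::-1]; w=(330,160,410,240)
cv2.imwrite("pics/side4.png",cv2.resize(f[w[1]:w[3],w[0]:w[2]],None,fx=7.5,fy=7.5,interpolation=cv2.INTER_CUBIC))
s=manip.observe();p=np.array(s["tool_pos"]);R=np.array(s["tool_rot"])
for dz in(0,.03,.035):
  for y in(-.046,.046):
    for x in(-.0095,.0095): print(dz,y,x,((proj("side",p+[0,0,dz]+R@[x,y,0])-[330,160])*7.5).round(0))
```

```text
t 3.98 p [ 0.4069 -0.1907  0.1059] shift mm [ -0.8   1.5 -18.1] rot [ 0.005 -0.001  0.001] F [ 0.05  0.6  -0.43] w 1.0 q [-35.  17. 106.  -0.  56.  61.]
0 -0.046 -0.0095 [[266. 547.]]
0 -0.046 0.0095 [[202. 530.]]
0 0.046 -0.0095 [[433. 426.]]
0 0.046 0.0095 [[372. 411.]]
0.03 -0.046 -0.0095 [[270. 440.]]
0.03 -0.046 0.0095 [[205. 423.]]
0.03 0.046 -0.0095 [[440. 324.]]
0.03 0.046 0.0095 [[378. 309.]]
0.035 -0.046 -0.0095 [[271. 422.]]
0.035 -0.046 0.0095 [[206. 405.]]
0.035 0.046 -0.0095 [[441. 307.]]
0.035 0.046 0.0095 [[379. 292.]]
```

View pics/side4.png

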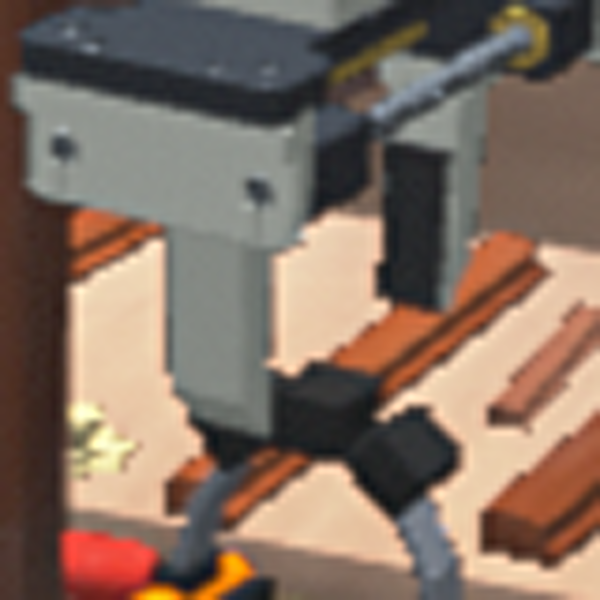

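The far pad's bottom corners, at (380,290) and (440,307), match a +35 mm offset, so the true tip is now at about 0.140. I'll go down to a reported z of about 0.0905 (true 0.125).

{"fn": "step_arm", "kwargs": {
  "rows": [
    [[1,-1,1,6,0,0,0],[1,0,0,6,0,0,0],[1,0,0,4,0,0,0],[1,0,0,0,0,0,0]]
  ]
}}

```text
time: 4.53
tool_pos: [0.406, -0.1921, 0.0891]
tool_rot: [[0.995, -0.104, 0.001], [-0.104, -0.995, -0.005], [0.002, 0.005, -1.0]]
wrist_force: [-0.6, 0.6, -0.4]
gripper_width: 0.997
```

Run:
```python
from h import *
go(.406,-.192,.0905,-6)
f=manip.grab_frame("side")[:,:,::-1]; w=(330,160,410,240)
cv2.imwrite("pics/side5.png",cv2.resize(f[w[1]:w[3],w[0]:w[2]],None,fx=7.5,fy=7.5,interpolation=cv2.INTER_CUBIC))
```

```text
t 4.53 p [ 0.406  -0.1921  0.0891] shift mm [-0.  -0.1 -1.4] rot [ 0.005 -0.002  0.001] F [-0.6   0.6  -0.44] w 0.997 q [-35.  19. 107.  -0.  54.  61.]
```

View pics/side5.png

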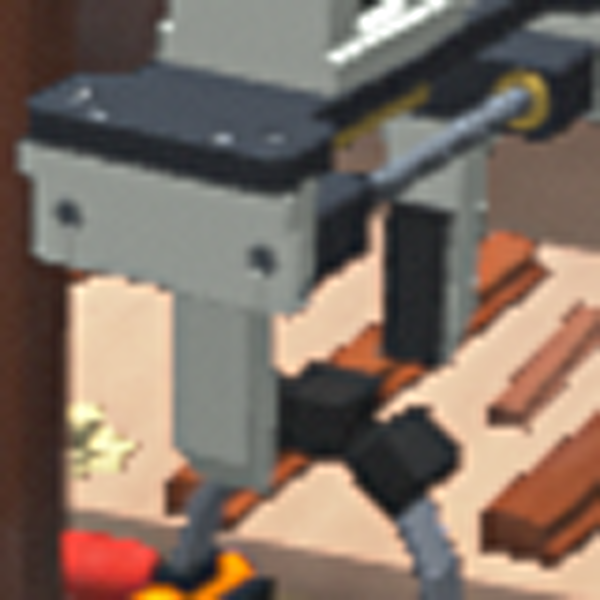

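{"fn": "step_arm", "kwargs": {
  "rows": [
    [[1,0,0,-1.5,0,0,0],[-1,0,0,0,0,0,0],[-1,0,0,0,0,0,0],[-1,0,0,0,0,0,0],[-1,0,0,0,0,0,0],[-1,0,0,0,0,0,0],[-1,0,0,0,0,0,0],[-1,0,0,0,0,0,0],[-1,0,0,0,0,0,0]]
  ],
  "force": 20
}}

```text
time: 5.7
tool_pos: [0.4065, -0.1924, 0.0914]
tool_rot: [[0.995, -0.104, 0.002], [-0.104, -0.995, -0.006], [0.003, 0.006, -1.0]]
wrist_force: [-1.0, 0.2, 1.0]
gripper_width: 0.26
```

Run:
```python
from h import *
go(.406,-.192,.0905,-6)
f=manip.grab_frame("side")[:,:,::-1]; w=(330,160,410,280)
cv2.imwrite("pics/side6.png",cv2.resize(f[w[1]:w[3],w[0]:w[2]],None,fx=5,fy=5,interpolation=cv2.INTER_CUBIC))
```

```text
t 5.7 p [ 0.4065 -0.1924  0.0914] shift mm [-0.5 -0.4  0.9] rot [ 0.006 -0.003  0.001] F [-1.05  0.2   1.  ] w 0.26 q [-35.  18. 107.  -0.  54.  61.]
```

View pics/side6.png

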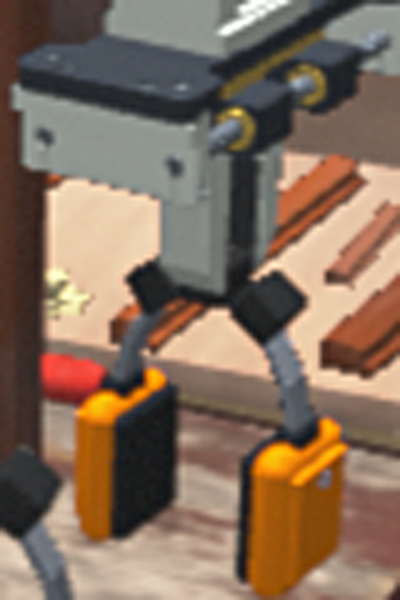

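The opening of 0.26 is 24 mm, the pad's width, so the pad is held with its lower part showing below the fingers. Lifting.

{"fn": "step_arm", "kwargs": {
  "rows": [
    [[-1,0,0,-5,0,0,0],[-1,0,0,-15,0,0,0],[-1,0,0,-25,0,0,0],[-1,0,0,-28,0,0,0],[-1,0,0,-28,0,0,0],[-1,0,0,-28,0,0,0],[-1,0,0,-28,0,0,0],[-1,0,0,-20,0,0,0],[-1,0,0,-8,0,0,0],[-1,0,0,0,0,0,0]]
  ]
}}

```text
time: 7.0
tool_pos: [0.404, -0.1897, 0.282]
tool_rot: [[0.995, -0.103, -0.003], [-0.103, -0.995, -0.003], [-0.002, 0.003, -1.0]]
wrist_force: [-0.1, 0.1, -2.7]
gripper_width: 0.258
```

Run:
```python
from h import *
go(.405,.2085,.27,5.8)
f=manip.grab_frame("side")[:,:,::-1]; w=(250,60,450,280)
cv2.imwrite("pics/side7.png",cv2.resize(f[w[1]:w[3],w[0]:w[2]],None,fx=2.7,fy=2.7,interpolation=cv2.INTER_CUBIC))
```

```text
t 7.0 p [ 0.404  -0.1897  0.282 ] shift mm [ -40.2 -396.2   11. ] rot [ 0.003  0.003 -0.205] F [-0.08  0.08 -2.67] w 0.258 q [-35.   8.  89.  -0.  83.  61.]
```

View pics/side7.png

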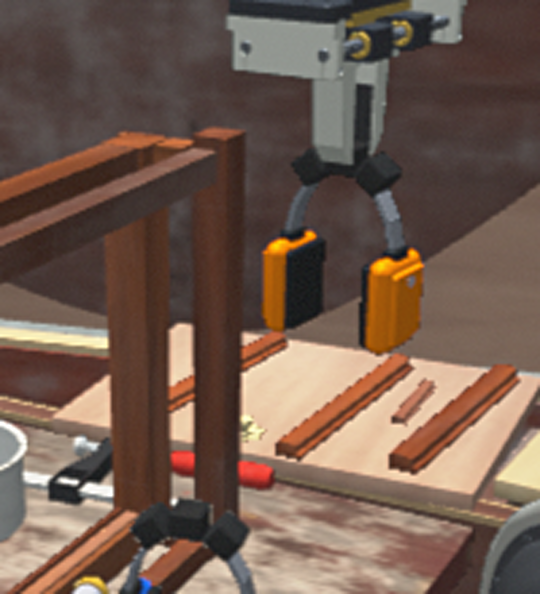

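{"fn": "step_arm", "kwargs": {
  "rows": [
    [[-1,0,0,0,0,0,-0.04],[-1,0,0,0,0,0,-0.06],[-1,0,0,0,0,0,-0.06],[-1,0,0,0,0,0,-0.045],[-1,0,0,0,0,0,0]]
  ]
}}

```text
time: 7.68
tool_pos: [0.4016, -0.188, 0.276]
tool_rot: [[0.994, 0.107, -0.013], [0.107, -0.994, 0.004], [-0.012, -0.005, -1.0]]
wrist_force: [-0.4, 0.1, -1.5]
gripper_width: 0.253
```

Run:
```python
from h import *
go(.405,.2085,.28,5.8)
```

```text
t 7.67 p [ 0.4016 -0.188   0.276 ] shift mm [  45.9 -393.9   -2.4] rot [-0.005  0.012  0.006] F [-0.38  0.12 -1.48] w 0.253 q [-35.   8.  89.  -0.  83.  49.]
```

{"fn": "step_arm", "kwargs": {
  "rows": [
    [[-1,2,-15,-1,0,0.004,0],[-1,4,-28,-1,0,0.004,0],[-1,5,-38,-1,0,0.004,0],[-1,5,-40,0,0,0,0],[-1,5,-40,0,0,0,0],[-1,5,-40,0,0,0,0],[-1,5,-40,0,0,0,0],[-1,5,-40,0,0,0,0],[-1,4,-30,0,0,0,0],[-1,2,-15,0,0,0,0]]
  ]
}}

```text
time: 8.93
tool_pos: [0.4049, 0.1578, 0.2799]
tool_rot: [[0.995, 0.099, -0.003], [0.099, -0.995, 0.011], [-0.001, -0.011, -1.0]]
wrist_force: [0.5, 0.2, -1.8]
gripper_width: 0.255
```

Run:
```python
from h import *
go(.405,.2085,.27,5.8)
```

```text
t 8.93 p [0.4049 0.1578 0.2799] shift mm [  5.2 -50.3  10.5] rot [-0.011  0.001 -0.002] F [ 0.52  0.18 -1.84] w 0.255 q [11.  6. 91.  1. 83. 95.]
```

{"fn": "step_arm", "kwargs": {
  "rows": [
    [[-1,2,-20,2,-0.004,0,0],[-1,2,-18,2,-0.004,0,0],[-1,1,-10,0,0,0,0],[-1,0,0,0,0,0,0],[-1,0,0,0,0,0,0]]
  ]
}}

```text
time: 9.55
tool_pos: [0.4016, 0.2105, 0.2759]
tool_rot: [[0.995, 0.1, -0.003], [0.1, -0.995, 0.003], [-0.003, -0.004, -1.0]]
wrist_force: [-0.2, -0.3, -1.7]
gripper_width: 0.26
```

Run:
```python
from h import *
go(.405,.2085,.27,5.8)
f=manip.grab_frame("side")[:,:,::-1]; cv2.imwrite("pics/side8.png",f)
f=manip.grab_frame("top")[:,:,::-1]; cv2.imwrite("pics/top8.png",cv2.resize(f[130:290,100:370],None,fx=2.9,fy=2.9,interpolation=cv2.INTER_CUBIC))
```

```text
t 9.55 p [0.4016 0.2105 0.2759] shift mm [3.2 2.3 5.9] rot [-0.004  0.003 -0.001] F [-0.23 -0.3  -1.74] w 0.26 q [ 18.   9.  89.   0.  83. 102.]
```

View pics/side8.png

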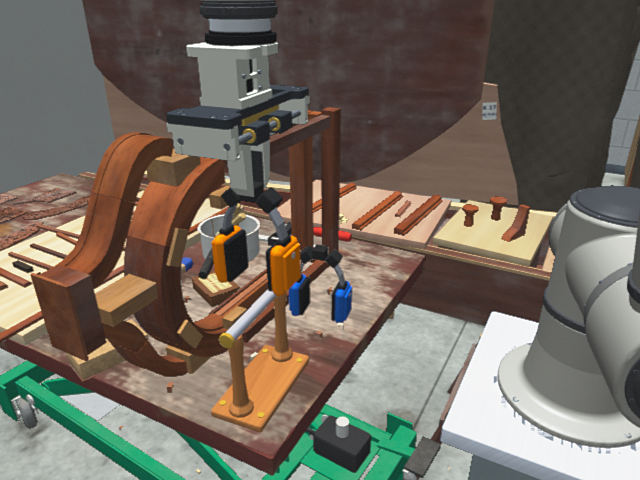

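View pics/top8.png

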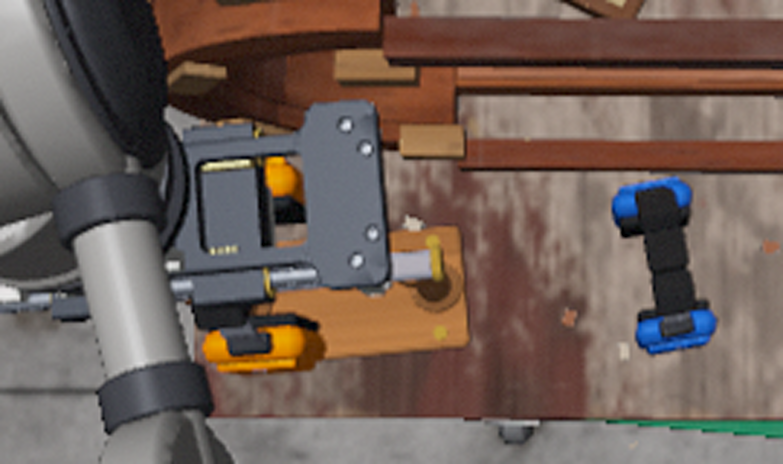

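Run:
```python
from h import *
s=cv2.imread("pics/side8.png")
overlay(s,"side",.4016,.2105,5.7,(200,170,310,300),4.5,"pics/o8.png",z0=.1845)
```

```text
(no output)
```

View pics/o8.png

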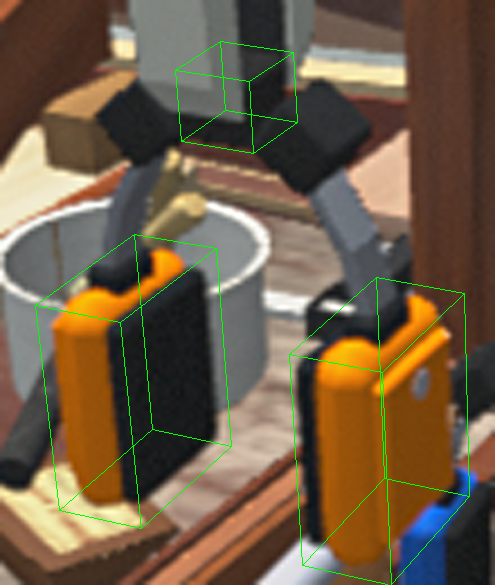

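The model overlay matches the held pair at (0.402, 0.2105), with no noticeable slip or tilt. Contact with the bar should come at a reported z of about 0.125. I'll centre and descend.

{"fn": "step_arm", "kwargs": {
  "rows": [
    [[-1,3,2,10,-0.002,0.002,0],[-1,0,0,18,-0.002,0,0],[-1,0,0,18,0,0,0],[-1,0,0,18,0,0,0],[-1,0,0,18,0,0,0],[-1,0,0,15,0,0,0],[-1,0,0,8,0,0,0],[-1,0,0,0,0,0,0]]
  ]
}}

```text
time: 10.65
tool_pos: [0.4057, 0.2047, 0.1641]
tool_rot: [[0.996, 0.094, -0.002], [0.094, -0.996, -0.002], [-0.002, 0.002, -1.0]]
wrist_force: [0.2, 0.7, -1.8]
gripper_width: 0.258
```

Run:
```python
from h import *
go(.405,.2085,.1254,5.8)
f=manip.grab_frame("side")[:,:,::-1]; w=(190,180,320,360)
cv2.imwrite("pics/side9.png",cv2.resize(f[w[1]:w[3],w[0]:w[2]],None,fx=3.3,fy=3.3,interpolation=cv2.INTER_CUBIC))
```

```text
t 10.65 p [0.4057 0.2047 0.1641] shift mm [-0.3 -4.  38.7] rot [ 0.002  0.002 -0.007] F [ 0.22  0.71 -1.83] w 0.258 q [ 17.  14. 100.  -0.  66. 102.]
```

View pics/side9.png

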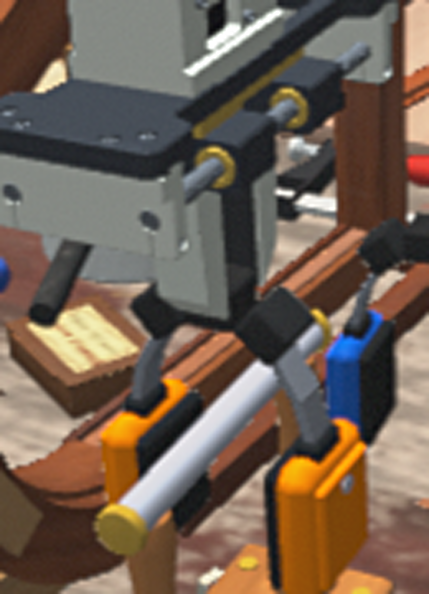

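The cups now straddle the bar, the far one behind it at (160,440) and the near one in front at (320,510). Next is a slower descent.

{"fn": "step_arm", "kwargs": {
  "rows": [
    [[-1,0,-2,8,0,0,-0.004],[-1,0,-2,8,0,0,-0.003],[-1,0,0,7,0,0,0],[-1,0,0,5,0,0,0],[-1,0,0,3,0,0,0],[-1,0,0,0,0,0,0]]
  ]
}}

```text
time: 11.45
tool_pos: [0.4063, 0.2093, 0.1322]
tool_rot: [[0.995, 0.102, 0.001], [0.102, -0.995, -0.001], [0.001, 0.001, -1.0]]
wrist_force: [-0.5, -0.3, -0.4]
gripper_width: 0.256
```

Run:
```python
from h import *
go(.405,.2085,.1254,5.8)
f=manip.grab_frame("side")[:,:,::-1]; w=(200,210,310,350)
cv2.imwrite("pics/side10.png",cv2.resize(f[w[1]:w[3],w[0]:w[2]],None,fx=4.2,fy=4.2,interpolation=cv2.INTER_CUBIC))
```

```text
t 11.45 p [0.4063 0.2093 0.1322] shift mm [-1.4  0.6  6.8] rot [ 0.001 -0.001  0.001] F [-0.52 -0.3  -0.37] w 0.256 q [ 18.  16. 103.  -0.  61. 102.]
```

View pics/side10.png

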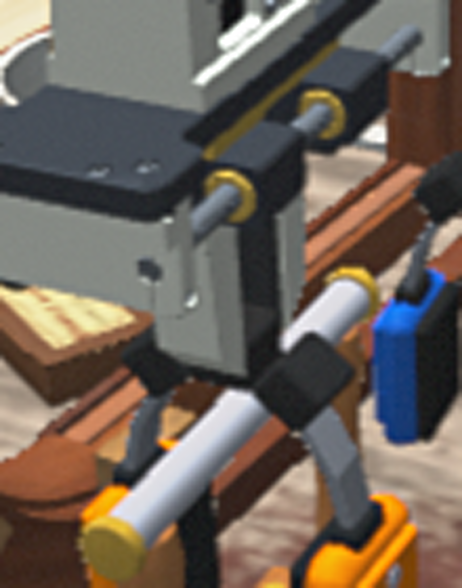

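Lowering in 1–2 mm steps while watching the force.

{"fn": "step_arm", "kwargs": {
  "rows": [
    [[-1,-1,0,2,0,0,0],[-1,0,0,2,0,0,0],[-1,0,0,1,0,0,0],[-1,0,0,0,0,0,0]]
  ]
}}

```text
time: 12.0
tool_pos: [0.4057, 0.2093, 0.1275]
tool_rot: [[0.995, 0.102, 0.002], [0.102, -0.995, -0.001], [0.002, 0.001, -1.0]]
wrist_force: [0.4, -0.2, -2.0]
gripper_width: 0.252
```

{"fn": "step_arm", "kwargs": {
  "rows": [
    [[-1,0,0,1.5,0,0,0],[-1,0,0,1,0,0,0],[-1,0,0,0,0,0,0]]
  ]
}}

```text
time: 12.38
tool_pos: [0.406, 0.2094, 0.1257]
tool_rot: [[0.995, 0.102, 0.003], [0.102, -0.995, -0.001], [0.003, 0.001, -1.0]]
wrist_force: [-0.3, -0.9, -1.3]
gripper_width: 0.258
```

{"fn": "step_arm", "kwargs": {
  "rows": [
    [[-1,0,0,1,0,0,0],[-1,0,0,1,0,0,0],[-1,0,0,0,0,0,0]]
  ]
}}

```text
time: 12.75
tool_pos: [0.4064, 0.2095, 0.1257]
tool_rot: [[0.995, 0.102, 0.005], [0.102, -0.995, -0.0], [0.005, 0.001, -1.0]]
wrist_force: [0.4, 0.1, -1.4]
gripper_width: 0.257
```

Run:
```python
from h import *
go(.405,.2085,.1254,5.8)
f=manip.grab_frame("side")[:,:,::-1]; w=(220,230,320,360)
cv2.imwrite("pics/side11.png",cv2.resize(f[w[1]:w[3],w[0]:w[2]],None,fx=4.5,fy=4.5,interpolation=cv2.INTER_CUBIC))
```

```text
t 12.75 p [0.4064 0.2095 0.1257] shift mm [-1.4  0.8  0.3] rot [ 0.001 -0.005  0.001] F [ 0.42  0.08 -1.4 ] w 0.257 q [ 18.  16. 103.  -0.  60. 102.]
```

View pics/side11.png

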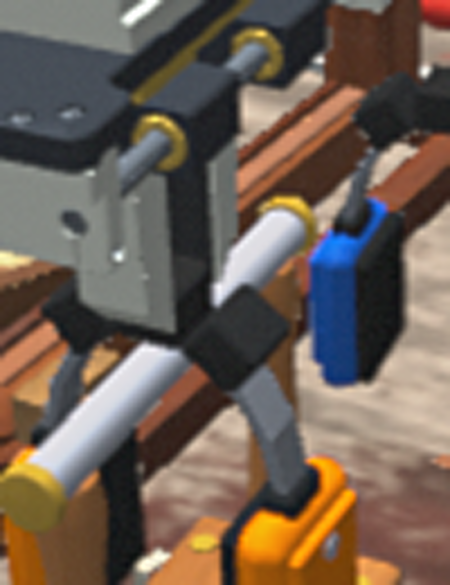

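{"fn": "step_arm", "kwargs": {
  "rows": [
    [[-1,0,0,2,0,0.002,0],[-1,0,0,2,0,0.002,0],[-1,0,0,0,0,0,0]]
  ]
}}

```text
time: 13.18
tool_pos: [0.4081, 0.2099, 0.1254]
tool_rot: [[0.995, 0.102, 0.015], [0.102, -0.995, 0.002], [0.015, -0.0, -1.0]]
wrist_force: [0.3, 0.1, -1.9]
gripper_width: 0.258
```

The tool has stopped descending and is tilting slightly, but the wrist force still shows the held weight. Checking before pressing further.

Run:
```python
from h import *
go(.405,.2085,.1254,5.8)
s=manip.observe();print(np.round(s["effort"],2),np.round(s["moment"],3),np.round(s["joint_positions"],2),np.round(s["qd"],2))
f=manip.grab_frame("side")[:,:,::-1]; cv2.imwrite("pics/side12.png",f)
f=manip.grab_frame("top")[:,:,::-1]; cv2.imwrite("pics/top12.png",f)
```

```text
t 13.18 p [0.4081 0.2099 0.1254] shift mm [-3.2  1.1 -0.1] rot [-0.    -0.015  0.001] F [ 0.28  0.12 -1.87] w 0.258 q [ 18.  16. 104.  -0.  59. 102.]
[ 1.000e-02 -3.845e+01 -2.232e+01 -0.000e+00 -6.000e-02  0.000e+00] [0.008 0.006 0.029] [ 17.77  16.32 103.76  -0.19  59.07 102.  ] [ 0.   -0.33 -0.28 -0.05  0.33 -0.01]
```

View pics/side12.png

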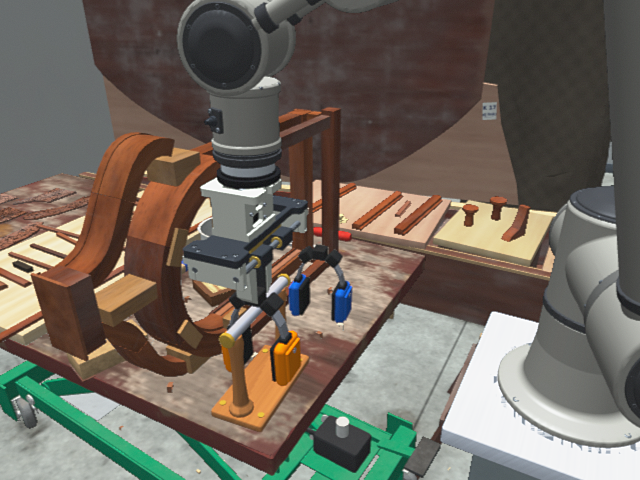

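View pics/top12.png

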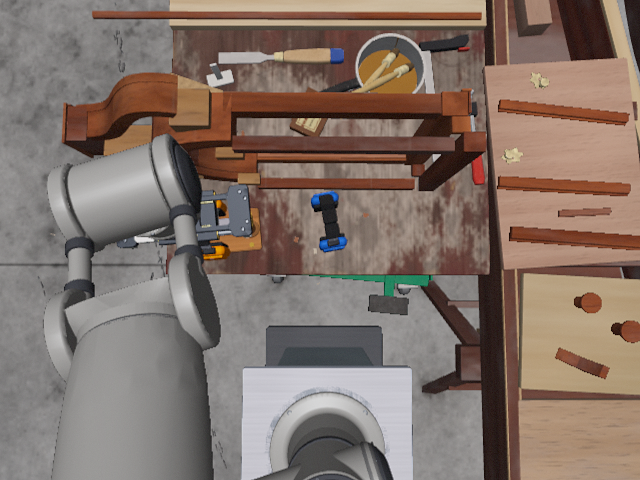

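{"fn": "step_arm", "kwargs": {
  "rows": [
    [[-1,-2,1,0,0,-0.008,0],[-1,-1,0,0,0,-0.008,0],[-1,0,0,0,0,0,0]]
  ]
}}

```text
time: 13.65
tool_pos: [0.4065, 0.2089, 0.1252]
tool_rot: [[0.995, 0.102, 0.0], [0.102, -0.995, 0.001], [0.0, -0.001, -1.0]]
wrist_force: [-0.9, 0.8, 3.5]
gripper_width: 0.26
```

Run:
```python
from h import *
go(.405,.2085,.1234,5.8)
s=manip.observe();print(np.round(s["effort"],2),np.round(s["moment"],3),np.round(s["joint_positions"],2),np.round(s["qd"],2))
```

```text
t 13.65 p [0.4065 0.2089 0.1252] shift mm [-1.5  0.3  1.8] rot [-0.001 -0.     0.001] F [-0.85  0.79  3.45] w 0.26 q [ 18.  17. 103.   0.  60. 102.]
[-1.900e-01 -3.580e+01 -2.058e+01 -9.000e-02 -1.400e-01 -1.000e-02] [ 0.157  0.064 -0.048] [1.7540e+01 1.6620e+01 1.0335e+02 5.0000e-02 6.0010e+01 1.0167e+02] [ 0.05  0.02 -0.05 -0.   -0.13 -0.04]
```

Wrist force is now +3.5 N (about 5 N of push) at z = 0.1252, where the 0.1254 estimate put contact, so the headband is on the bar. Opening the gripper.

{"fn": "step_arm", "kwargs": {
  "rows": [
    [[-0.3,0,0,0,0,0,0],[-0.2,0,0,0,0,0,0],[0,0,0,0,0,0,0],[0,0,0,0,0,0,0],[0,0,0,0,0,0,0]]
  ]
}}

```text
time: 14.28
tool_pos: [0.405, 0.2085, 0.124]
tool_rot: [[0.995, 0.102, -0.004], [0.102, -0.995, -0.0], [-0.004, 0.0, -1.0]]
wrist_force: [0.5, -0.2, -0.7]
gripper_width: 0.5
```

Run:
```python
from h import *
go(.405,.2085,.1254,5.8)
f=manip.grab_frame("side")[:,:,::-1]; w=(200,210,320,380)
cv2.imwrite("pics/side13.png",cv2.resize(f[w[1]:w[3],w[0]:w[2]],None,fx=3.5,fy=3.5,interpolation=cv2.INTER_CUBIC))
```

```text
t 14.28 p [0.405  0.2085 0.124 ] shift mm [-0.  -0.  -1.4] rot [0.    0.004 0.001] F [ 0.52 -0.21 -0.72] w 0.5 q [ 18.  17. 103.   0.  60. 102.]
```

View pics/side13.png

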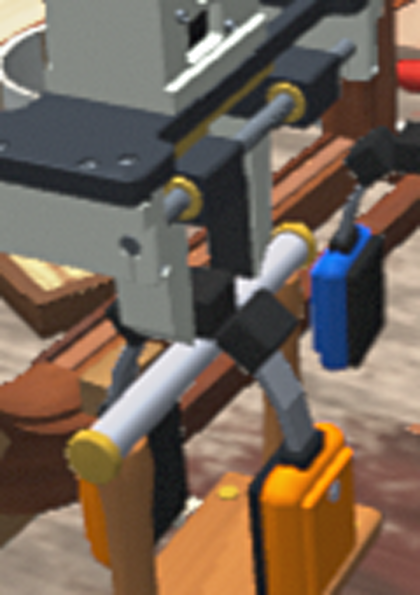

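The pair hangs on the bar, with the crown pad at (215,295) between the open fingers. I'll retreat straight up.

{"fn": "step_arm", "kwargs": {
  "rows": [
    [[0,0,0,-3,0,0,0],[0,0,0,-6,0,0,0],[0,0,0,-10,0,0,0],[0,0,0,-20,0,0,0],[0,0,0,-30,0,0,0],[0,0,0,-30,0,0,0],[0,0,0,-30,0,0,0],[0,0,0,0,0,0,0],[0,0,0,0,0,0,0],[0,0,0,0,0,0,0]]
  ]
}}

```text
time: 15.58
tool_pos: [0.405, 0.2084, 0.2605]
tool_rot: [[0.995, 0.102, -0.002], [0.102, -0.995, 0.0], [-0.002, -0.0, -1.0]]
wrist_force: [-0.2, 0.5, 0.4]
gripper_width: 0.499
```

Run:
```python
from h import *
go(.405,.2085,.1254,5.8)
f=np.ascontiguousarray(manip.grab_frame("side")[:,:,::-1])
cv2.imwrite("pics/side14.png",f)
a=overlay(f,"side",.405,.2085,5.8,(200,230,370,400),3.4,"pics/o14.png",z0=.034)
f=manip.grab_frame("top")[:,:,::-1]; cv2.imwrite("pics/top14.png",cv2.resize(f[130:290,100:370],None,fx=2.9,fy=2.9))
```

```text
t 15.57 p [0.405  0.2084 0.2605] shift mm [ 3.000e-01 -1.000e-01  1.351e+02] rot [-0.     0.002  0.001] F [-0.23  0.47  0.43] w 0.499 q [ 18.   9.  90.   0.  81. 102.]
```

View pics/o14.png

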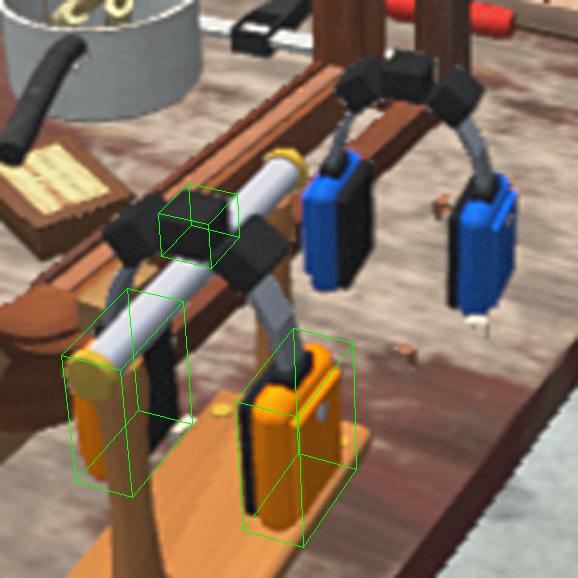

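View pics/top14.png

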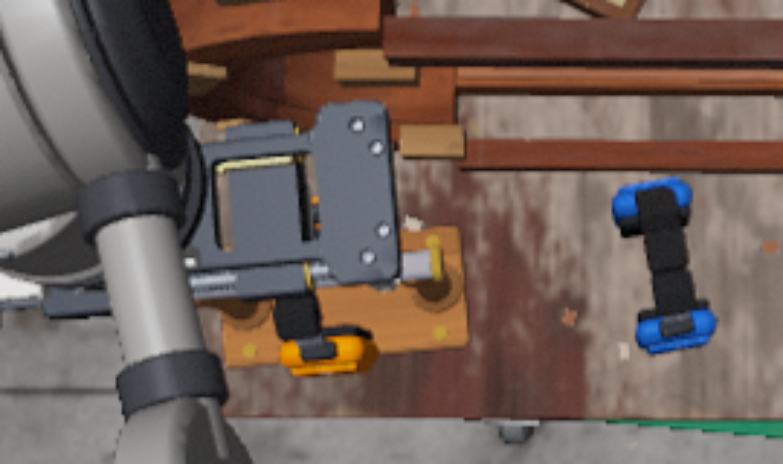

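The overlay at the target pose matches the hanging pair, the blue pair looks unmoved and the gripper is clear. I'll wait briefly and compare pictures to confirm it is at rest.

{"fn": "step_arm", "kwargs": {
  "rows": [
    [[0,0,0,0,0,0,0],[0,0,0,0,0,0,0],[0,0,0,0,0,0,0],[0,0,0,0,0,0,0],[0,0,0,0,0,0,0],[0,0,0,0,0,0,0]]
  ]
}}

```text
time: 16.42
tool_pos: [0.4046, 0.2082, 0.2593]
tool_rot: [[0.995, 0.102, -0.004], [0.102, -0.995, -0.001], [-0.004, 0.0, -1.0]]
wrist_force: [-0.3, 0.5, -0.3]
gripper_width: 0.502
```

Run:
```python
from h import *
f=np.ascontiguousarray(manip.grab_frame("side")[:,:,::-1]); g=cv2.imread("pics/side14.png"); s0=cv2.imread("pics/side0.png")
d=cv2.absdiff(f,g)
print("pair diff",d[280:400,210:310].max(),d[280:400,210:310].mean(),"blue diff vs start",cv2.absdiff(f,s0)[245:325,310:355].mean())
ok=d[280:400,210:310].mean()<1
if ok: print(manip.hand_in())
```

```text
pair diff 16 1.2546666666666666 blue diff vs start 5.907962962962963
```

Run:
```python
from h import *
f=np.ascontiguousarray(manip.grab_frame("side")[:,:,::-1]); g=cv2.imread("pics/side14.png"); s0=cv2.imread("pics/side0.png")
print("noise static",cv2.absdiff(f,g)[400:470,20:200].mean(), cv2.absdiff(f,s0)[400:470,20:200].mean())
for ref,(a,b,c,d),n in((g,(285,395,215,305),"pair"),(s0,(250,322,318,352),"blue")):
    r=cv2.matchTemplate(f[a-6:b+6,c-6:d+6],ref[a:b,c:d],cv2.TM_CCOEFF_NORMED);m=cv2.minMaxLoc(r);print(n,"shift",np.array(m[3])-6,m[1])
```

```text
noise static 1.1712962962962963 1.760925925925926
pair shift [0 0] 0.9994916319847107
blue shift [0 0] 0.969934344291687
```

The pair's frame difference is at the noise level with no shift. The blue pair shows zero shift too; only its shading differs from the start. Handing in.

```bash
python3 -c "
from rig import manip
print(manip.hand_in(), manip.observe()['time'])"
```

```text
the job is handed in; nothing more can be done
the job is handed in; nothing more can be done
```

The orange ear defenders are hanging over the bar, and I handed the job in at about 16.5 s. I gripped them by the crown pad, lifted them over the blue pair and lowered them until they touched. Then I opened the gripper and backed straight up.

**Last checks:**
- **Position:** in the side view, a model drawn at the bar's middle, (0.405, 0.2085) and turned 5.8°, lined up with the hanging pair to within a few mm.
- **At rest:** two pictures about 0.9 s apart showed no shift, only camera noise.
- **Blue pair:** no pixel shift from the start. The match score was 0.97 rather than 1, which I put down to changed lighting.
- **Gripper:** about 0.1 m above the pair, and the wrist force was near zero.

**What disagreed:**
- **Reported height:** the gripper's true height was about 34 mm above its reported z. I saw this in the side camera before grasping and corrected for it; contact with the bar then came at the corrected height (0.1252 against 0.1254 expected).
- **Touchdown:** just before contact, the small downward moves stopped making progress and the tool tilted slightly, with no change in wrist force. After I straightened the tool, the wrist force rose to +3.5 N, and I took that as contact before letting go.

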